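Count along the label rail and push the jar into the third gap

TASK

A small square lidded jar stands at one end of the divider rack, in the walkway between the front label rail and the dividers. Starting from the jar's end, run a fingertip along the top of the springy label rail, keeping it pressed slightly down, from in front of the first gap to in front of the third, counting every gap whether it is filled or empty. Then push the jar along the walkway and into that third gap until it is fully home against the back, without ever lifting or tipping it, and leave all the other things where they stand.

Things in the scene. Friction and masses are not known exactly. Their poses are not given: they have to be found in the camera images.
- rack: Grey and white display rack fixed to the table, its gaps open towards the robot. Sizes in mm. Origin: table level, middle of the walkway. x points into the gaps (away from the robot), y along the rack to the left. Yaw up to 9 degrees. Floor plate: top at z = 6, y = -330 to 330, open at both ends. Walkway: x = -36 (rail) to 36 (tapered divider noses). Back wall of the gaps: face at x = 104, top z = 62.
- gap_row (a point): Top front end of the middle divider, at rack (36, 0, 50) mm; axes as the rack's. Seven black dividers 8 mm thick (noses taper from 4), x = 36 to 104, top z = 50, at y = -204, -136, -68, 0, 68, 136, 204. Each space between neighbours is one gap, 60 clear: six, centred at y = -170, -102, -34, 34, 102, 170. Those at 170, 102 and -102 hold other stock; the rest are empty.
- rail (a joint): Aluminium label rail along the front of the walkway, sprung. Value: how far it is pressed straight down, 0 (up) to 0.006 m (stop). About 2 N starts it moving, 5 N reaches the stop; it springs back when let go. It counts as pressed beyond 1 mm.
- rail_mid (a point): Middle of the label rail's flat top, at rack (-47, 0, 18) mm; goes down with it. The rail is a level bar 22 mm wide (rack x = -58 to -36) and 600 long (rack y = -300 to 300), with six blank paper labels on its front, one before each gap.
- jar: The jar to push, loose, 0.2 to 0.42 kg: white ceramic, 66 mm deep (x), 44 wide (y), corners rounded 11, 42 high, pale wooden lid to 48, knob to 58. Origin: centre of its underside. Starts upright in the walkway, within 3 degrees of square to the rack, at rack y = 250 to 275 or -250 to -275, outside the end divider. Fully home in a gap its origin is at rack x = 71. It slides on the floor plate.
- dispenser: Tall round white soap dispenser with brass pump, diameter 52, 124 high, standing loose in the walkway at the other end of the rack from the jar. Origin: centre of its underside. Not to be moved.
- twin_jar: A second jar just like the first, standing loose fully inside one of the filled gaps. Origin: centre of its underside. Not to be moved.
- tumbler: Glass tumbler, diameter 50, 55 high, standing loose inside one of the filled gaps. Origin: centre of its underside. Not to be moved.
- carton: Brown carton 60 by 50 by 46 high, standing loose inside one of the filled gaps. Origin: centre of its underside. Not to be moved.
- mug: White mug, diameter 76, 85 high, loose on the counter off the rack's left end. Origin: centre of its underside.
- brush: Dish brush lying loose on the counter between the robot and the rack, along y. Origin: under its middle.
- tin: Amber glass jar with metal cap, diameter 70, 90 high, loose on the counter off the rack's right end. Origin: centre of its underside.

How it is judged:
By the outcome, as a careful person would: the job done as asked, in the order asked, and still so for the second after the job is handed in, with the robot touching nothing.
It also fails if it takes over 64 s, if anything falls off the work surface, if the arm or the gripper's body presses on something with over 40 N, if the wrist force passes 120 N, or if a joint passes its speed limit or range.

ROBOT

A 6-joint arm with a two-finger parallel gripper is mounted at the origin on the work surface. World frame = base frame: x ahead of the robot, y to its left, z up, the work surface at z = 0. Lengths are in mm, angles in rad, forces in N, time in s.
With the tool pointing down it reaches from about 275 to 1000 mm from the base axis. Payload 8.4 kg.
Tool frame: the origin (TCP) lies midway between the tips of the shut fingers; the grasp point (between the pads) lies grip_depth behind it (grip_depth is the distance from the TCP to the grasp point, in mm); z points along the fingers, y is the line along which they close (so a half turn about z gives the same grasp; the last joint's range is limited). The gripper opens to 85 mm and grips with 20 to 120 N. Pads are 22 mm wide; open, the fingers measure 114 mm over their backs; the gripper's body (76 mm by 85 mm) begins 54 mm behind the grasp point. The pads swing forward as they close: fully open they stand 13 mm farther back than shut.
Start: joints at [1.311, 0.353, 1.633, -0, 1.155, -0.002], TCP at [159.345, 604.349, 231.281] pointing down, gripper open.
Joint ranges: [-2.63, 2.63], [-0.92, 2.1], [0.06, 2.66], [-1.3, 4.44], [0, 2.69], [-3.02, 3.02]. Speed limits (rad/s): [2.22, 2.22, 2.79, 3.14, 3.14, 3.14].

INTERFACE

Orientations are given as [roll, pitch, yaw] about the fixed x, y, z axes, in that order (R = Rz(yaw) Ry(pitch) Rx(roll)).
In Python, from rig import * gives the robot as it stands.
- The arm moves only by the shell command python3 -m creep 'ROWS' [FORCE]. ROWS is JSON, a list of rows, each an object of numbers: "x", "y", "z": the shift along the tool's x, y, z in mm; "rx", "ry", "rz": the turn, a rotation vector about the tool's x, y, z in rad; "hand": the finger opening in mm, from 0 to 85.4. A call has 1 to 20 rows; each row shifts and turns the commanded pose from where the row before left it, along the tool's axes as they then stand; what a row does not reach is not made up. A row lasts 1/8 s, in which the tool goes at most 62.5 mm and 10.7 degrees, less where a joint would pass 70% of its speed; a pose out of reach is approached as far as the arm can. A call with a gripper value outside its range is refused whole. The fingers move at their own pace and stop on an object; FORCE is the grip in N (left out, the last holds). Time passes only in rows, so rows that do not move let the fingers close. It gives the time, the measured TCP pose, the force, the opening and the grip force at its end, in the units of the state.
- sense(): the state, without advancing time (a new reading comes with each control period).
- grab_frame(name): name is "scene" or "side" or "wrist"; returns the picture (480x640x3 uint8, red, green, blue); there is no depth.
- get_calibration(name): a dict with "K" (3x3 intrinsics, pixels), "R" (3x3) and "t" (3): a world point X has camera coordinates R X + t. Camera axes: x right, y down, z forward; pixel columns grow to the right and rows downward; lengths in mm; the calibration is good to about 2 mm. A picture is of the moment at which its call begins: read the wrist's pose just before it. get_calibration takes no time and is no camera call; for the wrist camera it gives the pose at the moment of the call.
- sign_off(): hands the job in; it is judged then, once.
The state is a dict: "clock": time; "qpos": joint angles; "qvel": joint speeds; "joint_efforts": joint torques, N m; "eef_pos": TCP position; "tcp_rot": TCP orientation; "contact_force": force on the tool from outside, world axes, zero at the start; "wrist_torque": the same for the moment, N m; "opening": opening from 0.0 (shut) to 1.0 (fully open); "grasp_force": force on a finger pad.
Only numpy, scipy, OpenCV 4.12 (cv2) and the standard library are available. Lean on these libraries where they do the work, as an engineer would, in place of code of your own. Each camera call takes 0.05 s, during which the arm holds its last target. There are 200 camera calls.

## Working session

There is one attempt and no reset: what is moved stays moved. The work goes in short steps, Python scripts to look and compute and a shell command to move; the robot and the scene stay as the last step left them, time stands still between calls to the robot, and variables do not carry over. Pictures are saved under pics/ and viewed, at most 13 in all, crops included, and the job is handed in when it is done.

```bash
mkdir -p pics; ls; python3 - <<'E'
from rig import *
import cv2
s=sense(); print(s)
for n in("scene","side"):
    im=grab_frame(n); cv2.imwrite(f"pics/{n}0.png",im[:,:,::-1]); c=get_calibration(n); print(n,c)
E
```

```text
pics
{'clock': 0.0, 'qpos': array([ 1.31061538e+00,  3.53645988e-01,  1.63415594e+00, -2.94449048e-05,
        1.15516293e+00, -2.40682873e-03]), 'qvel': array([ 8.84511135e-04,  3.58307081e-04,  4.73359983e-04, -7.39526848e-05,
       -5.31854160e-04, -3.66480782e-04]), 'joint_efforts': array([ 8.87603983e-05, -6.05252910e+01, -3.42074561e+01,  9.60874763e-05,
        9.48467787e-03,  2.55193788e-05]), 'eef_pos': array([159.22103033, 603.88610365, 230.55368733]), 'tcp_rot': array([-3.14022039e+00,  2.36189253e-05,  2.88383046e+00]), 'contact_force': array([ 0.40417568, -0.53777234, -0.58918559]), 'wrist_torque': array([ 0.02349002,  0.00416094, -0.00609068]), 'grasp_force': 0.0, 'opening': 1.0038689641344263}
scene {'K': array([[495.07339817,   0.        , 323.82282761],
       [  0.        , 495.07339817, 244.9435782 ],
       [  0.        ,   0.        ,   1.        ]]), 'R': array([[-0.85825774,  0.5131194 ,  0.0101063 ],
       [ 0.41717639,  0.70897994, -0.5686047 ],
       [-0.29892727, -0.48379327, -0.82254882]]), 't': array([ 416.27956344, -156.91038239, 1554.44465736])}
side {'K': array([[453.27484632,   0.        , 319.35812625],
       [  0.        , 453.27484632, 242.40822931],
       [  0.        ,   0.        ,   1.        ]]), 'R': array([[ 0.9997577 , -0.01970623,  0.00980815],
       [-0.00399255, -0.60052686, -0.79959462],
       [ 0.02164705,  0.79936172, -0.60046003]]), 't': array([-473.85803536,   49.91301176, 1271.59511209])}
```

View pics/scene0.png

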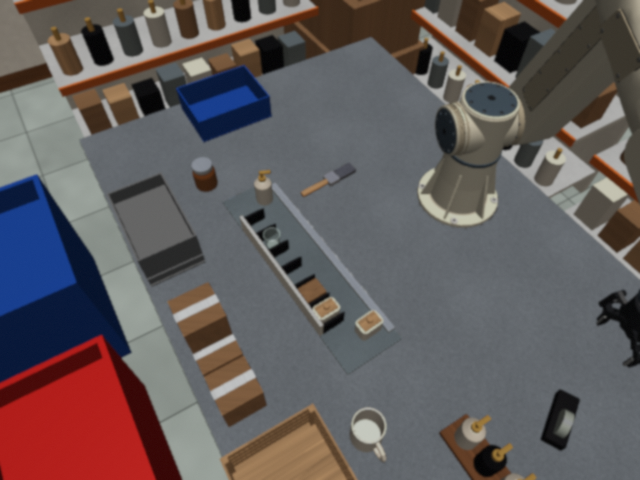

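View pics/side0.png

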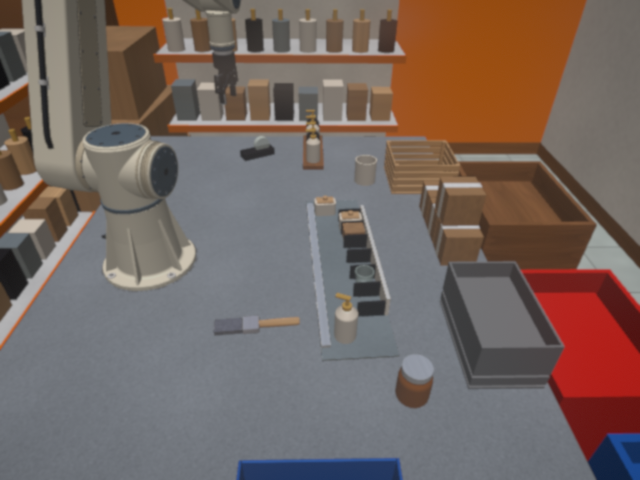

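The jar (scene ≈ (369,321), side ≈ (325,205)) is at the left (+y) end. The first gap holds the twin jar and the second the carton. The third (rack y = 34) is empty. The dispenser is at the far end. Next I'll enlarge the rack in both views to get precise points.

```bash
cat > h.py <<'E'
import numpy as np, cv2
from rig import *
def ray(c,uv):
    K,R,t=c["K"],c["R"],c["t"]; return -R.T@t, R.T@np.linalg.solve(K,[uv[0],uv[1],1])
def plane(c,uv,z):
    o,d=ray(c,uv); return o+d*(z-o[2])/d[2]
def proj(c,X):
    p=c["K"]@(c["R"]@np.asarray(X,float)+c["t"]); return p[:2]/p[2]
E
python3 - <<'E'
from h import *
a=cv2.imread("pics/scene0.png")[175:375,215:405]; b=cv2.imread("pics/side0.png")[185:365,295:415]
a=cv2.resize(a,None,fx=3,fy=3,interpolation=2); b=cv2.resize(b,(0,0),fx=3,fy=3,interpolation=2)
o=np.zeros((600,800,3),np.uint8)
o[:,:570]=a; 
cv2.imwrite("pics/a.png",o[:,:570])
cs=get_calibration("scene"); cd=get_calibration("side")
for p in[(275,185),(393,328)]: print(plane(cs,p,18).round())
for p in[(310,205),(325,345)]: print(plane(cd,p,18).round())
print(plane(cs,(369,321),48),plane(cd,(325,202),48))
E
```

```text
[ 478. -310.   18.]
[443. 276.  18.]
[448. 259.  18.]
[ 480. -325.   18.]
[495.62508599 239.26627294  48.        ] [495.90635411 229.18421195  48.        ]
```

View pics/a.png

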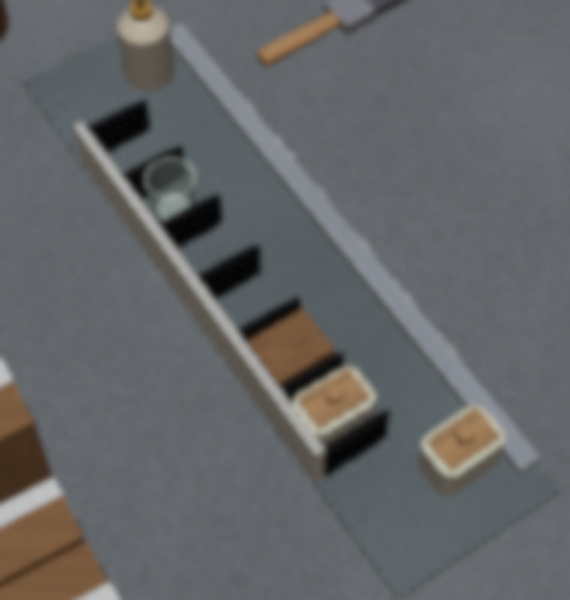

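The scene view shows rail ends at full-frame px (275,185) and (393,328), which project 587 mm apart against 600 expected, with yaw ≈ 3.5°. That is good enough to approach. I'll move above the left end with the fingers shut and look with the wrist camera.

```bash
python3 -m creep '[{"rz":-0.158,"hand":0},{"rz":-0.158},{"x":-29,"y":-46,"z":-8},{"x":-29,"y":-46,"z":-8},{"x":-29,"y":-46,"z":-8},{"x":-29,"y":-46,"z":-8},{"x":-29,"y":-46,"z":-8},{"x":-29,"y":-46,"z":-8},{"x":-29,"y":-46,"z":-8},{"x":-29,"y":-46,"z":-8},{"x":-29,"y":-46,"z":-8},{}]' 
python3 - <<'E'
from h import *
s=sense();print(s["eef_pos"],s["tcp_rot"],s["clock"])
c=get_calibration("wrist"); im=grab_frame("wrist"); cv2.imwrite("pics/w0.png",im[:,:,::-1])
np.savez("w0.npz",**c); o,d=ray(c,(320,240)); print(o,d,[plane(c,p,6).round() for p in[(0,0),(639,0),(0,479),(639,479)]])
E
```

```text
[159.24546276 603.93349742 230.65515792] [-3.14036970e+00 -9.14611425e-06  2.88377588e+00] 0.1
[ 89.31037671 622.36473001 373.9133644 ] [ 0.25931392 -0.07464212 -0.96304989] [array([-89., 382.,   6.]), array([ 51., 914.,   6.]), array([389., 121.,   6.]), array([594., 903.,   6.])]schema error: expected keys x, y, z, rx, ry, rz, hand
```

View pics/w0.png

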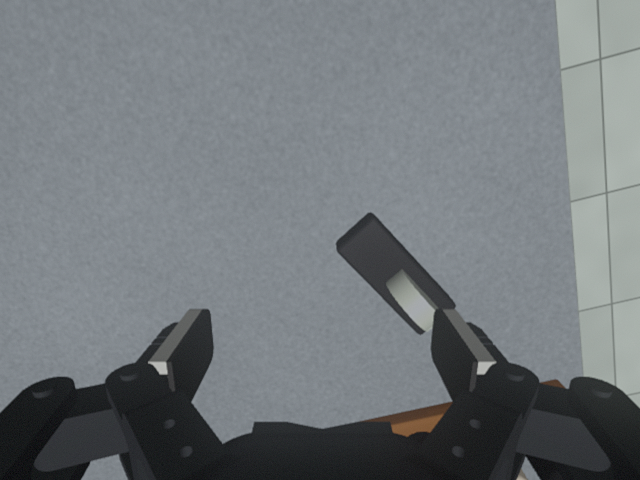

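The move was refused because every row needs all the keys. The wrist view shows only counter and open fingers. Resending with full rows.

```bash
python3 -m creep '[{"x":0,"y":0,"z":0,"rx":0,"ry":0,"rz":-0.158,"hand":0},{"x":0,"y":0,"z":0,"rx":0,"ry":0,"rz":-0.158,"hand":0},{"x":-29,"y":-46,"z":-8,"rx":0,"ry":0,"rz":0,"hand":0},{"x":-29,"y":-46,"z":-8,"rx":0,"ry":0,"rz":0,"hand":0},{"x":-29,"y":-46,"z":-8,"rx":0,"ry":0,"rz":0,"hand":0},{"x":-29,"y":-46,"z":-8,"rx":0,"ry":0,"rz":0,"hand":0},{"x":-29,"y":-46,"z":-8,"rx":0,"ry":0,"rz":0,"hand":0},{"x":-29,"y":-46,"z":-8,"rx":0,"ry":0,"rz":0,"hand":0},{"x":-29,"y":-46,"z":-8,"rx":0,"ry":0,"rz":0,"hand":0},{"x":-29,"y":-46,"z":-8,"rx":0,"ry":0,"rz":0,"hand":0},{"x":-29,"y":-46,"z":-8,"rx":0,"ry":0,"rz":0,"hand":0},{"x":0,"y":0,"z":0,"rx":0,"ry":0,"rz":0,"hand":0}]' 
python3 - <<'E'
from h import *
s=sense();print(s["eef_pos"],s["tcp_rot"],s["clock"],s["contact_force"])
c=get_calibration("wrist"); im=grab_frame("wrist"); cv2.imwrite("pics/w1.png",im[:,:,::-1])
np.savez("w1.npz",**c); print([plane(c,p,6).round() for p in[(0,0),(639,0),(0,479),(639,479)]])
E
```

```text
clock: 1.65
eef_pos: [445.9, 203.6, 303.8]
tcp_rot: [-3.141, 0.001, -3.088]
contact_force: [-0.7, 1.1, -0.7]
opening: -0.001
grasp_force: 0.0
[445.85269696 203.6334179  303.75593645] [-3.14123012e+00  1.23361438e-03 -3.08776334e+00] 1.65 [-0.7122557   1.0533072  -0.67692307]
[array([ 258., -139.,    6.]), array([223., 519.,   6.]), array([ 900., -262.,    6.]), array([847., 707.,   6.])]
```

View pics/w1.png

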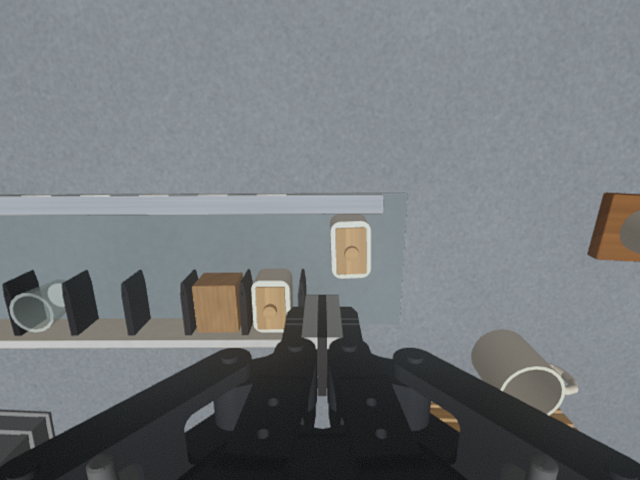

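The wrist view shows the rail (rows ≈ 196–214, left end at column 383), the jar rim (331–371, 221–278) and the divider tops at 125–190. Now I'll measure precisely.

```bash
python3 - <<'E'
from h import *
c=dict(np.load("w1.npz")); im=cv2.imread("pics/w1.png"); g=cv2.GaussianBlur(im,(3,3),0).astype(float)
# rail: brighter than plate; transitions per column in rows 185..225
L=g.sum(2)/3; F=[];B=[]
for u in range(10,375,4):
    d=np.diff(L[:,u]); 
    b=200+np.argmin(d[200:225]); B.append(plane(c,(u,b+.5),18))
F=np.array(F);B=np.array(B)
print("col profile",L[186:222,330].round().astype(int).tolist())
vx,vy,x0,y0=cv2.fitLine(B[:,:2].astype(np.float32),cv2.DIST_HUBER,0,.01,.01).ravel()
if vy<0:vx,vy=-vx,-vy
yaw=np.arctan2(-vx,vy); print("yaw deg",np.degrees(yaw),"rail rear pt",x0,y0)
# rail end
r=L[206]; e=370+np.argmin(np.diff(r[370:395])); E=plane(c,(e+.5,206),18); print("end col",e,E)
ex=np.array([np.cos(yaw),np.sin(yaw)]);ey=np.array([-np.sin(yaw),np.cos(yaw)])
p0=np.array([x0,y0]); X=p0@ex+36; Y=E[:2]@ey-300; O=X*ex+Y*ey; print("origin",O)
rk=lambda P:((P[:2]-O)@ex,(P[:2]-O)@ey)
h=cv2.cvtColor(im,cv2.COLOR_BGR2HSV); 
m=((im.min(2)>195)).astype(np.uint8)[210:345,240:385]
for k in cv2.findContours(m,cv2.RETR_EXTERNAL,2)[0]:
    if cv2.contourArea(k)>500:
        k=k.reshape(-1,2)+[240,210]; P=np.array([rk(plane(c,q,48)) for q in k]); print("jar rim",P.min(0),P.max(0),(P.min(0)+P.max(0))/2, cv2.minAreaRect(P.astype(np.float32)))
for nm,X3 in [("divider3 y68",(36,68,50)),("y0",(36,0,50)),("y-68",(36,-68,50)),("back",(104,0,62)),("rail front",(-58,0,18)),("mid",(36,-136,50))]:
    w=np.r_[O+X3[0]*ex+X3[1]*ey,X3[2]]; print(nm,proj(c,w).round(1))
np.savez("rack.npz",O=O,yaw=yaw)
E
```

```text
col profile [144, 143, 143, 144, 146, 145, 137, 126, 129, 153, 173, 177, 176, 175, 174, 174, 174, 174, 174, 172, 171, 171, 172, 174, 175, 176, 170, 152, 139, 139, 141, 139, 136, 131, 126, 123]
yaw deg 3.4219012 rail rear pt 472.0076 19.45984
end col 382 [449.10720786 274.13278337  18.        ]
origin [510.59444116 -22.72644201]
jar rim [-31.74028838 239.40804896] [ 32.79201254 282.78113798] [  0.52586208 261.09459347] ((0.4579296112060547, 260.74688720703125), (64.59867858886719, 42.518733978271484), 1.7429742813110352)
divider3 y68 [181.1 281.1]
y0 [121.8 281.4]
y-68 [ 62.4 281.8]
back [125.8 339.6]
rail front [123.  195.2]
mid [  3.2 282.1]
```

The checks agree: the predicted y = 0 divider front top (122,281), back wall row 340 and rail front row 195 match the picture, and the rim is about 65×43. Next, a helper that gives tool-axis shifts to rack targets.

```bash
cat >> h.py <<'E'
from scipy.spatial.transform import Rotation as Ro
import os
if os.path.exists("rack.npz"):
    _r=np.load("rack.npz"); O=_r["O"]; yaw=float(_r["yaw"]); ex=np.array([np.cos(yaw),np.sin(yaw)]);ey=np.array([-np.sin(yaw),np.cos(yaw)])
def here():
    s=sense(); p=s["eef_pos"]; q=(p[:2]-O); print("rack",round(q@ex,1),round(q@ey,1),"z",round(p[2],1),"F",s["contact_force"].round(1),"t",s["clock"],"yaw err",round((s["tcp_rot"][2]-yaw)%(2*np.pi)-np.pi,4))
def go(x,y,z):
    s=sense(); w=np.r_[O+x*ex+y*ey,z]-s["eef_pos"]; print((x,y,z),"tool shift",(Ro.from_euler("xyz",s["tcp_rot"]).as_matrix().T@w).round(1))
E
python3 -c "
from h import *
here(); go(-47,182,40)"
```

```text
rack -52.2 231.2 z 303.3 F [-0.9  0.2 -0.7] t 1.7 yaw err -0.0049
(-47, 182, 40) tool shift [ -5.4 -49.2 263.3]
```

```bash
python3 -m creep '[{"x":-2.5,"y":-25,"z":40,"rx":0,"ry":0,"rz":-0.005,"hand":0},{"x":-3,"y":-24,"z":50,"rx":0,"ry":0,"rz":0,"hand":0},{"x":0,"y":0,"z":60,"rx":0,"ry":0,"rz":0,"hand":0},{"x":0,"y":0,"z":60,"rx":0,"ry":0,"rz":0,"hand":0},{"x":0,"y":0,"z":40,"rx":0,"ry":0,"rz":0,"hand":0},{"x":0,"y":0,"z":20,"rx":0,"ry":0,"rz":0,"hand":0},{"x":0,"y":0,"z":8,"rx":0,"ry":0,"rz":0,"hand":0},{"x":0,"y":0,"z":0,"rx":0,"ry":0,"rz":0,"hand":0},{"x":0,"y":0,"z":0,"rx":0,"ry":0,"rz":0,"hand":0}]'; python3 -c "
from h import *
here(); go(-47,182,15)"
```

```text
clock: 2.82
eef_pos: [453.0, 158.2, 26.2]
tcp_rot: [3.141, 0.001, -3.078]
contact_force: [-0.4, -0.9, 0.1]
opening: 0.001
grasp_force: 0.0
rack -46.7 184.0 z 26.2 F [-0.4 -0.9  0.1] t 2.825 yaw err 0.0038
(-47, 182, 15) tool shift [ 0.3 -2.  11.2]
```

```bash
python3 -m creep '[{"x":0,"y":-1,"z":4,"rx":0,"ry":0,"rz":0.003,"hand":0},{"x":0,"y":-1,"z":3,"rx":0,"ry":0,"rz":0,"hand":0},{"x":0,"y":0,"z":2,"rx":0,"ry":0,"rz":0,"hand":0},{"x":0,"y":0,"z":1,"rx":0,"ry":0,"rz":0,"hand":0},{"x":0,"y":0,"z":1,"rx":0,"ry":0,"rz":0,"hand":0},{"x":0,"y":0,"z":0,"rx":0,"ry":0,"rz":0,"hand":0},{"x":0,"y":0,"z":0,"rx":0,"ry":0,"rz":0,"hand":0}]'; python3 -c "
from h import *
here(); go(-47,182,15)"
```

```text
clock: 3.7
eef_pos: [452.8, 155.6, 14.4]
tcp_rot: [-3.142, 0.0, -3.081]
contact_force: [0.9, -2.0, 4.2]
opening: -0.001
grasp_force: 1.9
rack -47.1 181.5 z 14.4 F [ 0.9 -2.   4.2] t 3.7 yaw err 0.0005
(-47, 182, 15) tool shift [-0.1  0.5 -0.6]
```

```bash
python3 -m creep '[{"x":0,"y":-6,"z":0,"rx":0,"ry":0,"rz":0,"hand":0},{"x":0,"y":-10,"z":0,"rx":0,"ry":0,"rz":0,"hand":0},{"x":0,"y":-10,"z":0,"rx":0,"ry":0,"rz":0,"hand":0},{"x":0,"y":-10,"z":0,"rx":0,"ry":0,"rz":0,"hand":0},{"x":0,"y":-10,"z":0,"rx":0,"ry":0,"rz":0,"hand":0},{"x":0,"y":-10,"z":0,"rx":0,"ry":0,"rz":0,"hand":0},{"x":0,"y":-10,"z":0,"rx":0,"ry":0,"rz":0,"hand":0}]'; python3 -c "
from h import *
here(); go(-47,32,14.5)"
```

```text
clock: 4.58
eef_pos: [456.5, 89.0, 14.3]
tcp_rot: [-3.142, -0.0, -3.082]
contact_force: [-0.1, 3.4, 4.0]
opening: 0.002
grasp_force: 2.0
rack -47.3 114.8 z 14.3 F [-0.1  3.4  4. ] t 4.575 yaw err 0.0003
(-47, 32, 14.5) tool shift [ -0.3 -82.8  -0.2]
```

```bash
python3 -m creep '[{"x":0,"y":-10,"z":0,"rx":0,"ry":0,"rz":0,"hand":0},{"x":0,"y":-10,"z":0,"rx":0,"ry":0,"rz":0,"hand":0},{"x":0,"y":-10,"z":0,"rx":0,"ry":0,"rz":0,"hand":0},{"x":0,"y":-10,"z":0,"rx":0,"ry":0,"rz":0,"hand":0},{"x":0,"y":-10,"z":0,"rx":0,"ry":0,"rz":0,"hand":0},{"x":0,"y":-10,"z":0,"rx":0,"ry":0,"rz":0,"hand":0},{"x":0,"y":-10,"z":0,"rx":0,"ry":0,"rz":0,"hand":0},{"x":0,"y":-11,"z":0,"rx":0,"ry":0,"rz":0,"hand":0},{"x":0,"y":0,"z":0,"rx":0,"ry":0,"rz":0,"hand":0}]'; python3 -c "
from h import *
here(); go(-47,32,100);go(0,310,100)"
```

```text
clock: 5.7
eef_pos: [461.5, 7.9, 14.3]
tcp_rot: [-3.141, 0.0, -3.082]
contact_force: [0.4, -2.4, 3.9]
opening: 0.001
grasp_force: 2.0
rack -47.2 33.5 z 14.3 F [ 0.4 -2.4  3.9] t 5.7 yaw err -0.0001
(-47, 32, 100) tool shift [ -0.2  -1.5 -85.7]
(0, 310, 100) tool shift [-47.2 276.5 -85.9]
```

The fingertip is pressed in front of gap 3 (y = 33.5), so the slide is done. I'll lift and go round behind the jar.

```bash
python3 -m creep '[{"x":0,"y":0,"z":-20,"rx":0,"ry":0,"rz":0,"hand":0},{"x":0,"y":0,"z":-40,"rx":0,"ry":0,"rz":0,"hand":0},{"x":0,"y":0,"z":-40,"rx":0,"ry":0,"rz":0,"hand":0},{"x":-7,"y":40,"z":0,"rx":0,"ry":0,"rz":0,"hand":0},{"x":-7,"y":40,"z":0,"rx":0,"ry":0,"rz":0,"hand":0},{"x":-7,"y":40,"z":0,"rx":0,"ry":0,"rz":0,"hand":0},{"x":-7,"y":40,"z":0,"rx":0,"ry":0,"rz":0,"hand":0},{"x":-7,"y":40,"z":0,"rx":0,"ry":0,"rz":0,"hand":0},{"x":-7,"y":40,"z":0,"rx":0,"ry":0,"rz":0,"hand":0},{"x":-6,"y":40,"z":0,"rx":0,"ry":0,"rz":0,"hand":0},{"x":0,"y":0,"z":0,"rx":0,"ry":0,"rz":0,"hand":0},{"x":0,"y":0,"z":0,"rx":0,"ry":0,"rz":0,"hand":0}]'; python3 -c "
from h import *
here(); go(0.5,312,22)
im=grab_frame('wrist');cv2.imwrite('pics/w2.png',im[:,:,::-1])"
```

```text
clock: 7.2
eef_pos: [491.7, 290.7, 113.7]
tcp_rot: [-3.141, -0.001, -3.081]
contact_force: [-0.5, 0.2, -0.0]
opening: -0.003
grasp_force: 0.0
rack -0.1 314.0 z 113.7 F [-0.5  0.2 -0. ] t 7.2 yaw err 0.0012
(0.5, 312, 22) tool shift [-0.8 -1.9 91.7]
```

View pics/w2.png

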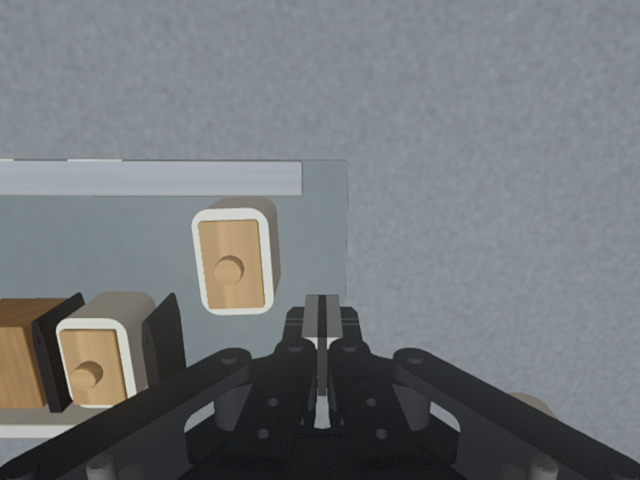

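The wrist view shows the finger (tip columns 303–341, row 295) clear to the left of the jar, whose rim right edge is at column 277. I'll descend to z ≈ 24 and approach the jar.

```bash
python3 -m creep '[{"x":-0.5,"y":0,"z":40,"rx":0,"ry":0,"rz":0,"hand":0},{"x":-0.3,"y":0,"z":35,"rx":0,"ry":0,"rz":0,"hand":0},{"x":0,"y":0,"z":15,"rx":0,"ry":0,"rz":0,"hand":0},{"x":0,"y":-4,"z":0,"rx":0,"ry":0,"rz":0,"hand":0},{"x":0,"y":-4,"z":0,"rx":0,"ry":0,"rz":0,"hand":0},{"x":0,"y":-3,"z":0,"rx":0,"ry":0,"rz":0,"hand":0},{"x":0,"y":-3,"z":0,"rx":0,"ry":0,"rz":0,"hand":0},{"x":0,"y":-3,"z":0,"rx":0,"ry":0,"rz":0,"hand":0},{"x":0,"y":-3,"z":0,"rx":0,"ry":0,"rz":0,"hand":0},{"x":0,"y":-4,"z":0,"rx":0,"ry":0,"rz":0,"hand":0},{"x":0,"y":-4,"z":0,"rx":0,"ry":0,"rz":0,"hand":0}]'; python3 -c "
from h import *
here()"
```

```text
clock: 8.62
eef_pos: [495.1, 263.4, 24.4]
tcp_rot: [3.141, 0.0, -3.081]
contact_force: [-1.0, 2.7, 1.6]
opening: 0.002
grasp_force: 1.3
rack 1.6 286.5 z 24.4 F [-1.   2.7  1.6] t 8.625 yaw err 0.0005
```

```bash
python3 -m creep '[{"x":1,"y":-6,"z":0,"rx":0,"ry":0,"rz":0,"hand":0},{"x":0,"y":-7,"z":0,"rx":0,"ry":0,"rz":0,"hand":0},{"x":0,"y":-7,"z":0,"rx":0,"ry":0,"rz":0,"hand":0},{"x":0,"y":-7,"z":0,"rx":0,"ry":0,"rz":0,"hand":0},{"x":0,"y":-7,"z":0,"rx":0,"ry":0,"rz":0,"hand":0},{"x":0,"y":-7,"z":0,"rx":0,"ry":0,"rz":0,"hand":0},{"x":0,"y":-7,"z":0,"rx":0,"ry":0,"rz":0,"hand":0},{"x":0,"y":-7,"z":0,"rx":0,"ry":0,"rz":0,"hand":0}]'; python3 -c "
from h import *
here()
im=grab_frame('wrist');cv2.imwrite('pics/w3.png',im[:,:,::-1])"
```

```text
clock: 9.62
eef_pos: [497.2, 208.0, 24.3]
tcp_rot: [-3.142, -0.0, -3.081]
contact_force: [0.5, 2.1, 1.8]
opening: 0.001
grasp_force: 1.2
rack 0.4 231.1 z 24.3 F [0.5 2.1 1.8] t 9.625 yaw err 0.0005
```

View pics/w3.png

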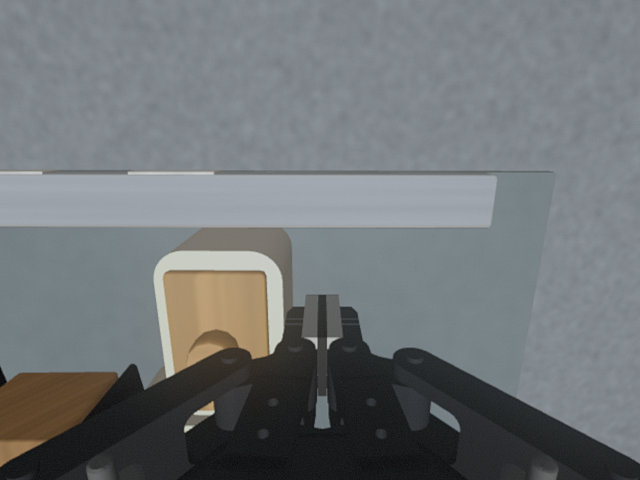

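The jar is being pushed squarely: its rim spans columns 155–283, parallel to the rail. I'll check which part of the finger is in contact.

```bash
python3 - <<'E'
from h import *
here(); c=get_calibration("wrist"); rk=lambda P:((P[:2]-O)@ex,(P[:2]-O)@ey)
for uv in[(283,290),(154,290),(268,255)]: print(uv,"z48",np.round(rk(plane(c,uv,48)),1))
print("base right",np.round(rk(plane(c,(291,245),6)),1),"tip L/R z24",[np.round(rk(plane(c,(u,297),24)),1) for u in(303,341)])
for z in (40,60,80): print("knuckle z",z,[np.round(rk(plane(c,(u,310),z)),1) for u in(288,357)])
E
```

```text
rack 0.2 230.3 z 24.1 F [ 0.3 -0.1  0.1] t 9.675 yaw err 0.0005
(283, 290) z48 [-20.7 216.6]
(154, 290) z48 [-20.7 171.9]
(268, 255) z48 [-33.5 211.9]
base right [-24.6 216.1] tip L/R z24 [array([ -7.2, 222.2]), array([ -7.3, 238.1])]
knuckle z 40 [array([ -9.2, 217.4]), array([ -9.2, 243.3])]
knuckle z 60 [array([-19. , 219.4]), array([-19.1, 241.2])]
knuckle z 80 [array([-28.9, 221.4]), array([-28.9, 239.2])]
```

```bash
python3 -c "
import rig;print(getattr(rig,'grip_depth',None),[a for a in dir(rig) if a[0]!='_'])"
python3 -m creep '[{"x":0,"y":4,"z":0,"rx":0,"ry":0,"rz":0,"hand":0},{"x":0,"y":0,"z":5,"rx":0,"ry":0,"rz":0,"hand":0},{"x":0,"y":0,"z":5,"rx":0,"ry":0,"rz":0,"hand":0},{"x":0,"y":-3,"z":0,"rx":0,"ry":0,"rz":0,"hand":0},{"x":0,"y":-4,"z":0,"rx":0,"ry":0,"rz":0,"hand":0},{"x":0,"y":-6,"z":0,"rx":0,"ry":0,"rz":0,"hand":0},{"x":0,"y":-7,"z":0,"rx":0,"ry":0,"rz":0,"hand":0},{"x":0,"y":-7,"z":0,"rx":0,"ry":0,"rz":0,"hand":0}]'; python3 -c "
from h import *
here()"
```

```text
18.700000000000003 ['MotionError', 'get_calibration', 'grab_frame', 'grip_depth', 'sense', 'sign_off']
clock: 10.68
eef_pos: [499.1, 185.2, 14.6]
tcp_rot: [3.141, 0.001, -3.081]
contact_force: [-0.8, 4.2, 4.7]
opening: -0.0
grasp_force: 2.8
rack 1.0 208.2 z 14.6 F [-0.8  4.2  4.7] t 10.675 yaw err 0.0004
```

```bash
python3 -m creep '[{"x":1,"y":-7,"z":0,"rx":0,"ry":0,"rz":0,"hand":0},{"x":0,"y":-7,"z":0,"rx":0,"ry":0,"rz":0,"hand":0},{"x":0,"y":-7,"z":0,"rx":0,"ry":0,"rz":0,"hand":0},{"x":0,"y":-7,"z":0,"rx":0,"ry":0,"rz":0,"hand":0},{"x":0,"y":-7,"z":0,"rx":0,"ry":0,"rz":0,"hand":0},{"x":0,"y":-7,"z":0,"rx":0,"ry":0,"rz":0,"hand":0}]'; python3 - <<'E'
from h import *
here(); c=get_calibration("wrist"); rk=lambda P:np.round(((P[:2]-O)@ex,(P[:2]-O)@ey),1)
im=grab_frame('wrist');cv2.imwrite('pics/w4.png',im[:,:,::-1])
m=(im.min(2)>185).astype(np.uint8); m[:, 300:]=0
for k in cv2.findContours(m,0,2)[0]:
    if cv2.contourArea(k)>800:
        k=k.reshape(-1,2); print(k.min(0),k.max(0),rk(plane(c,(k[:,0].max(),270),48)),rk(plane(c,(k[:,0].min(),270),48)), rk(plane(c,(k[:,0].mean(),k[:,1].min()),48)))
E
```

```text
clock: 11.42
eef_pos: [500.3, 143.1, 14.5]
tcp_rot: [3.141, 0.0, -3.082]
contact_force: [-0.1, 4.4, 5.8]
opening: -0.001
grasp_force: 3.4
rack -0.3 166.2 z 14.5 F [-0.1  4.4  5.8] t 11.425 yaw err 0.0003
[133 263] [270 386] [-32.2 149.7] [-32.2 106.8] [-34.5 123.6]
```

View pics/w4.png

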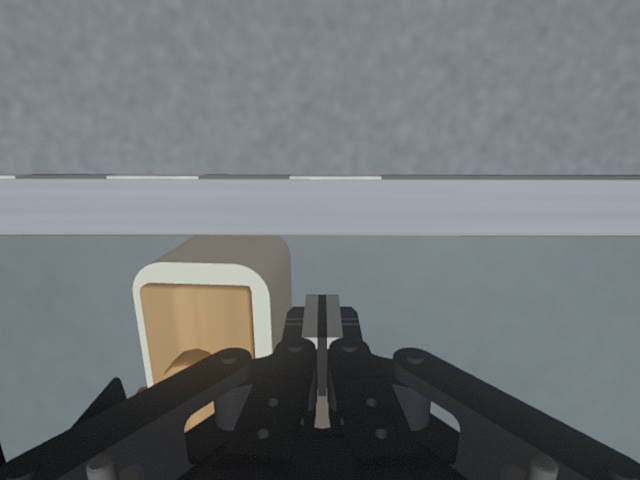

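The jar is upright and square, with its rim spanning rack y ≈ 107–150, about 37.5 mm ahead of the finger. I'll push about 94 mm more.

```bash
python3 -m creep '[{"x":0,"y":-8,"z":0,"rx":0,"ry":0,"rz":0,"hand":0},{"x":0,"y":-8,"z":0,"rx":0,"ry":0,"rz":0,"hand":0},{"x":0,"y":-8,"z":0,"rx":0,"ry":0,"rz":0,"hand":0},{"x":0,"y":-8,"z":0,"rx":0,"ry":0,"rz":0,"hand":0},{"x":0,"y":-8,"z":0,"rx":0,"ry":0,"rz":0,"hand":0},{"x":0,"y":-8,"z":0,"rx":0,"ry":0,"rz":0,"hand":0},{"x":0,"y":-8,"z":0,"rx":0,"ry":0,"rz":0,"hand":0},{"x":0,"y":-8,"z":0,"rx":0,"ry":0,"rz":0,"hand":0},{"x":0,"y":-8,"z":0,"rx":0,"ry":0,"rz":0,"hand":0},{"x":0,"y":-8,"z":0,"rx":0,"ry":0,"rz":0,"hand":0},{"x":0,"y":-6,"z":0,"rx":0,"ry":0,"rz":0,"hand":0},{"x":0,"y":-4,"z":0,"rx":0,"ry":0,"rz":0,"hand":0},{"x":0,"y":0,"z":0,"rx":0,"ry":0,"rz":0,"hand":0}]'; python3 - <<'E'
from h import *
here(); c=get_calibration("wrist"); rk=lambda P:np.round(((P[:2]-O)@ex,(P[:2]-O)@ey),1)
im=grab_frame('wrist');cv2.imwrite('pics/w5.png',im[:,:,::-1])
r=im.min(2); k=np.where(r[285:295,:300]>185)[1]; print(rk(plane(c,(k.max(),290),48)),rk(plane(c,(k.min(),290),48)))
E
```

```text
clock: 13.1
eef_pos: [505.4, 53.3, 14.1]
tcp_rot: [-3.141, -0.0, -3.082]
contact_force: [-0.4, 1.0, -1.2]
opening: -0.002
grasp_force: 0.6
rack -0.7 76.2 z 14.1 F [-0.4  1.  -1.2] t 13.1 yaw err 0.0003
[-25.9  58.2] [-25.9  15.7]
```

```bash
python3 -m creep '[{"x":0,"y":-2,"z":0,"rx":0,"ry":0,"rz":0,"hand":0},{"x":0,"y":-2,"z":0,"rx":0,"ry":0,"rz":0,"hand":0},{"x":0,"y":0,"z":0,"rx":0,"ry":0,"rz":0,"hand":0},{"x":0,"y":0,"z":0,"rx":0,"ry":0,"rz":0,"hand":0},{"x":0,"y":4,"z":0,"rx":0,"ry":0,"rz":0,"hand":0},{"x":0,"y":12,"z":0,"rx":0,"ry":0,"rz":0,"hand":0},{"x":0,"y":0,"z":-30,"rx":0,"ry":0,"rz":0,"hand":0},{"x":0,"y":0,"z":-50,"rx":0,"ry":0,"rz":0,"hand":0},{"x":30,"y":-20,"z":-30,"rx":0,"ry":0,"rz":0,"hand":0},{"x":40,"y":-30,"z":0,"rx":0,"ry":0,"rz":0,"hand":0},{"x":0,"y":0,"z":0,"rx":0,"ry":0,"rz":0,"hand":0},{"x":0,"y":0,"z":0,"rx":0,"ry":0,"rz":0,"hand":0}]'; python3 - <<'E'
from h import *
here(); c=get_calibration("wrist"); rk=lambda P:((P[:2]-O)@ex,(P[:2]-O)@ey)
im=grab_frame('wrist');cv2.imwrite('pics/w6.png',im[:,:,::-1])
m=(im.min(2)>185).astype(np.uint8)
for k in cv2.findContours(m,0,2)[0]:
    if cv2.contourArea(k)>1000:
        k=k.reshape(-1,2); P=np.array([rk(plane(c,q,48)) for q in k.astype(float)]);print(k.min(0),k.max(0),P.min(0).round(1),P.max(0).round(1),cv2.minAreaRect(P.astype(np.float32)))
go(-70,34,28)
E
```

```text
clock: 14.65
eef_pos: [438.6, 11.9, 124.5]
tcp_rot: [3.142, 0.001, -3.082]
contact_force: [0.3, -0.0, -0.0]
opening: -0.002
grasp_force: 0.0
rack -69.8 38.8 z 124.5 F [ 0.3 -0.  -0. ] t 14.65 yaw err 0.0002
(-70, 34, 28) tool shift [ 0.6 -5.  96.4]
```

View pics/w6.png

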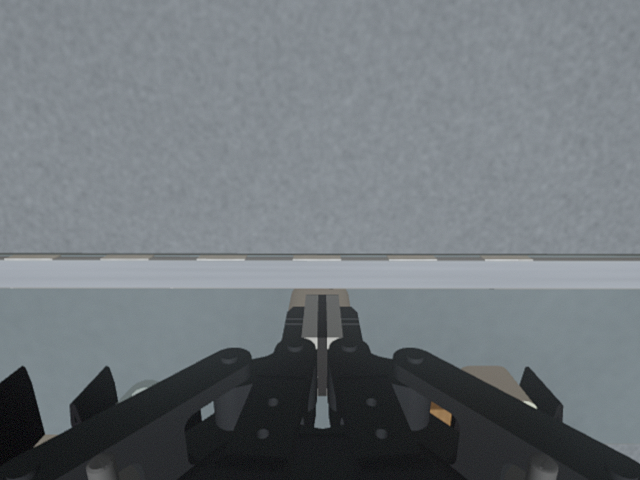

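The hand hides the jar's rim, but its front face shows just behind the rail (columns 289–350, row ≈ 291). I'll get its centre from that and cross-check in the scene view.

```bash
python3 - <<'E'
from h import *
here(); c=get_calibration("wrist"); rk=lambda P:np.round(((P[:2]-O)@ex,(P[:2]-O)@ey),1)
for u in(289,319.5,350): print(rk(plane(c,(u,291),18)))
s=get_calibration("scene"); im=grab_frame("scene"); g=cv2.cvtColor(im,cv2.COLOR_RGB2HSV); 
w=np.r_[O+34*ey,48]; u,v=proj(s,w).round().astype(int); print(u,v)
cr=im[v-40:v+40,u-50:u+50,::-1]; cv2.imwrite("pics/s6.png",cv2.resize(cr,None,fx=6,fy=6,interpolation=2))
E
```

```text
rack -69.5 39.0 z 124.4 F [ 0.4 -0.2  0.7] t 14.7 yaw err 0.0007
[-33.4  15. ]
[-33.4  37.1]
[-33.4  59.2]
319 258
```

View pics/s6.png

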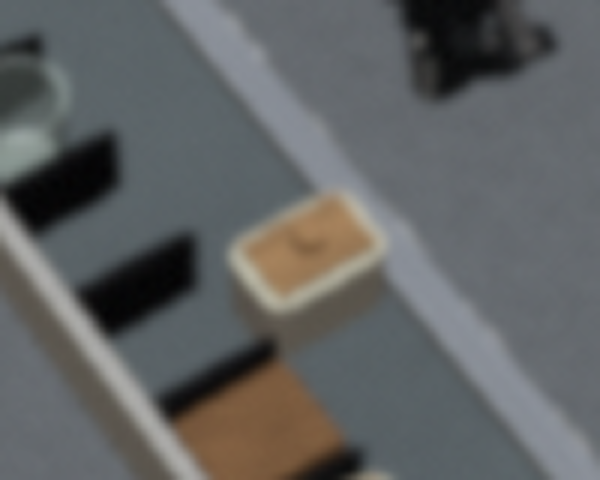

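The scene crop shows the jar upright and square in front of the empty gap between carton and empty gap 4. Its centre is at rack y ≈ 37, inside the ±8 mm clearance. I'll push it straight in, centred on the jar.

```bash
python3 -m creep '[{"x":0,"y":-2,"z":40,"rx":0,"ry":0,"rz":0,"hand":0},{"x":0,"y":0,"z":40,"rx":0,"ry":0,"rz":0,"hand":0},{"x":0,"y":0,"z":18,"rx":0,"ry":0,"rz":0,"hand":0},{"x":-8,"y":0,"z":0,"rx":0,"ry":0,"rz":0,"hand":0},{"x":-8,"y":0,"z":0,"rx":0,"ry":0,"rz":0,"hand":0},{"x":-5,"y":0,"z":0,"rx":0,"ry":0,"rz":0,"hand":0},{"x":-5,"y":0,"z":0,"rx":0,"ry":0,"rz":0,"hand":0},{"x":-6,"y":0,"z":0,"rx":0,"ry":0,"rz":0,"hand":0},{"x":-6,"y":0,"z":0,"rx":0,"ry":0,"rz":0,"hand":0},{"x":-6,"y":0,"z":0,"rx":0,"ry":0,"rz":0,"hand":0},{"x":-6,"y":0,"z":0,"rx":0,"ry":0,"rz":0,"hand":0}]'; python3 -c "
from h import *
here()"
```

```text
clock: 16.12
eef_pos: [488.4, 12.5, 26.3]
tcp_rot: [-3.142, -0.0, -3.081]
contact_force: [-3.0, -0.7, 0.7]
opening: -0.001
grasp_force: 1.3
rack -20.1 36.5 z 26.3 F [-3.  -0.7  0.7] t 16.125 yaw err 0.0005
```

```bash
python3 -m creep '[{"x":-6,"y":0,"z":0,"rx":0,"ry":0,"rz":0,"hand":0},{"x":-6,"y":0,"z":0,"rx":0,"ry":0,"rz":0,"hand":0},{"x":-6,"y":0,"z":0,"rx":0,"ry":0,"rz":0,"hand":0},{"x":-6,"y":0,"z":0,"rx":0,"ry":0,"rz":0,"hand":0},{"x":-6,"y":0,"z":0,"rx":0,"ry":0,"rz":0,"hand":0},{"x":-6,"y":0,"z":0,"rx":0,"ry":0,"rz":0,"hand":0},{"x":-4,"y":0,"z":0,"rx":0,"ry":0,"rz":0,"hand":0},{"x":0,"y":0,"z":0,"rx":0,"ry":0,"rz":0,"hand":0}]'; python3 -c "
from h import *
here()"
```

```text
clock: 17.12
eef_pos: [528.7, 15.0, 26.3]
tcp_rot: [-3.142, 0.001, -3.081]
contact_force: [0.1, -0.4, 0.0]
opening: -0.0
grasp_force: 0.0
rack 20.4 36.5 z 26.3 F [ 0.1 -0.4  0. ] t 17.125 yaw err 0.0005
```

```bash
python3 -m creep '[{"x":-2,"y":0,"z":0,"rx":0,"ry":0,"rz":0,"hand":0},{"x":-2,"y":0,"z":0,"rx":0,"ry":0,"rz":0,"hand":0},{"x":-1.5,"y":0,"z":0,"rx":0,"ry":0,"rz":0,"hand":0},{"x":0,"y":0,"z":0,"rx":0,"ry":0,"rz":0,"hand":0}]'; python3 -c "
from h import *
here()"; python3 -m creep '[{"x":-1,"y":0,"z":0,"rx":0,"ry":0,"rz":0,"hand":0},{"x":-1,"y":0,"z":0,"rx":0,"ry":0,"rz":0,"hand":0},{"x":0,"y":0,"z":0,"rx":0,"ry":0,"rz":0,"hand":0}]'; python3 -c "
from h import *
here()"
```

```text
clock: 17.62
eef_pos: [533.7, 15.3, 26.3]
tcp_rot: [-3.142, 0.0, -3.081]
contact_force: [-0.2, -0.4, -0.8]
opening: -0.007
grasp_force: 0.3
rack 25.4 36.5 z 26.3 F [-0.2 -0.4 -0.8] t 17.625 yaw err 0.0005
clock: 18.0
eef_pos: [535.7, 15.4, 26.3]
tcp_rot: [-3.142, 0.0, -3.081]
contact_force: [-1.9, 0.6, -1.8]
opening: -0.003
grasp_force: 0.5
rack 27.3 36.6 z 26.3 F [-1.9  0.6 -1.8] t 18.0 yaw err 0.0005
```

```bash
python3 -m creep '[{"x":-1,"y":0,"z":0,"rx":0,"ry":0,"rz":0,"hand":0},{"x":-0.5,"y":0,"z":0,"rx":0,"ry":0,"rz":0,"hand":0},{"x":0,"y":0,"z":0,"rx":0,"ry":0,"rz":0,"hand":0}]'; python3 -c "
from h import *
here()"
```

```text
clock: 18.38
eef_pos: [535.8, 15.4, 26.2]
tcp_rot: [3.142, -0.002, -3.081]
contact_force: [-5.0, -0.6, 3.9]
opening: -0.003
grasp_force: 2.8
rack 27.4 36.6 z 26.2 F [-5.  -0.6  3.9] t 18.375 yaw err 0.0005
```

The advance stopped at x = 27.4, where it should, with force rising, so the jar is home. I'll back off, lift clear and verify.

```bash
python3 -m creep '[{"x":2,"y":0,"z":0,"rx":0,"ry":0,"rz":0,"hand":0},{"x":10,"y":0,"z":0,"rx":0,"ry":0,"rz":0,"hand":0},{"x":20,"y":0,"z":0,"rx":0,"ry":0,"rz":0,"hand":0},{"x":20,"y":0,"z":-10,"rx":0,"ry":0,"rz":0,"hand":0},{"x":20,"y":0,"z":-40,"rx":0,"ry":0,"rz":0,"hand":0},{"x":20,"y":0,"z":-50,"rx":0,"ry":0,"rz":0,"hand":0},{"x":20,"y":0,"z":-50,"rx":0,"ry":0,"rz":0,"hand":0},{"x":0,"y":0,"z":0,"rx":0,"ry":0,"rz":0,"hand":0},{"x":0,"y":0,"z":0,"rx":0,"ry":0,"rz":0,"hand":0}]'; python3 - <<'E'
from h import *
here(); s=get_calibration("scene"); im=grab_frame("scene")
u,v=proj(s,np.r_[O+71*ex+34*ey,48]).round(1); print(u,v)
rk=lambda P:np.round(((P[:2]-O)@ex,(P[:2]-O)@ey),1)
h=cv2.cvtColor(im,cv2.COLOR_RGB2HSV); x0,y0=int(u)-14,int(v)-12
m=cv2.inRange(h[y0:y0+24,x0:x0+28],(8,70,120),(22,180,255)); n,l,st,ce=cv2.connectedComponentsWithStats(m)
for i in range(1,n):
    if st[i,4]>40: print("lid",st[i],rk(plane(s,ce[i]+[x0,y0],50)))
cv2.imwrite("pics/s7.png",cv2.resize(im[175:375,215:405,::-1],None,fx=3,fy=3,interpolation=2))
E
```

```text
clock: 19.5
eef_pos: [425.1, 8.7, 176.2]
tcp_rot: [-3.142, 0.001, -3.081]
contact_force: [0.3, 0.8, -0.6]
opening: -0.0
grasp_force: 0.0
rack -83.5 36.5 z 176.2 F [ 0.3  0.8 -0.6] t 19.5 yaw err 0.0005
296.9 270.4
lid [  5   5  21  17 211] [72.5 37.1]
```

View pics/s7.png

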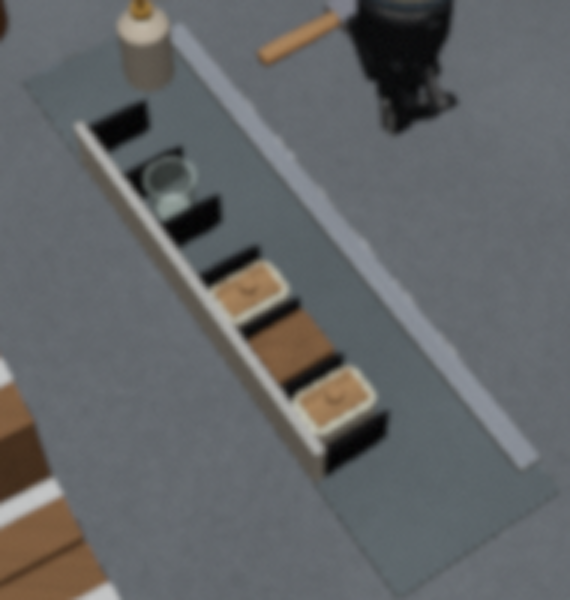

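The jar (crop ≈ (250,290)) sits fully home in the third gap, level with its twin, with its lid at rack (72.5, 37). Everything else in view is where it was and the arm is clear.

```bash
python3 -c "
from rig import *
print(sign_off())"
```

```text
the job is handed in; nothing more can be done
None
```

I ran the fingertip along the pressed rail from gap 1 to gap 3, then slid the jar fully home into the third gap and handed the job in at about 20 s; in the final picture the jar stood upright and nothing else on the rack had moved.

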